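Open the push-and-turn bottle of contact cleaner beside the mixing board

TASK

The faders crackle: open the tall bottle of contact cleaner. Its child-resistant cap must be pressed down hard and, while held down, turned anticlockwise (seen from above) to its stop, then let go so that it springs back up, open. Leave the squat tub with the same kind of cap shut.

Things in the scene. Friction and masses are not known exactly. Their poses are not given: they have to be found in the camera images.
- bottle_cap (a point): Grip point of the tall bottle's grey cap: an upright ribbed cylinder 48 mm across, 36 mm high, its top 161 mm above the counter. The point lies on the cap's vertical turning axis, 10 mm below its top (151 mm above the counter), and sinks with it. z up. The cap can be gripped across the diameter in any direction; the bottle's shoulder, 60 mm across, begins 12 mm below the cap's foot (113 mm above the counter).
- bottle_press (a joint): How far the tall bottle's cap is pressed down, in m: 0 up (start), 0.008 fully down. A spring pushes up, 6 N at the top to 13 N fully down. Pressed less than 4.5 mm (10 N) the cap is locked against turning. The bottle, white, 60 mm across, upright, sits fast in a holder bolted to the counter.
- bottle_turn (a joint): Turn of the tall bottle's cap, rad: 0 shut (start), growing anticlockwise from above, hard stop at 1.31 (75 degrees). It must stay pressed until about 0.85; let go earlier it stays caught down, beyond that it springs up when let go and is open. Turning takes about 0.06 N m; it stays where it is left.
- tub_turn (a joint): Turn (rad, 0 shut) of the cap of the squat white tub, 86 mm across, at least 180 mm from the bottle, axis to axis; to be left shut. Its cap is like the bottle's, but its top is only 96 mm above the counter (bottle: 161). All else near it is lower than the bottle's cap: chrome shock mount (121 mm high), brass connector, fader cap, button panel, mixing board.
Mind the look-alikes: they are no part of the job. What is shaped like the part that bears tub_turn but orange or red is not meant.

How it is judged:
By the outcome, as a careful person would: the job done as asked, in the order asked, and still so for the second after the job is handed in, with the robot touching nothing.
It also fails if it takes over 32 s, if anything falls off the work surface, if the arm or the gripper's body presses on something with over 40 N, if the wrist force passes 120 N, or if a joint passes its speed limit or range.

ROBOT

A 7-joint arm with a two-finger parallel gripper is mounted at the origin on the work surface. World frame = base frame: x ahead of the robot, y to its left, z up, the work surface at z = 0. Lengths are in m, angles in degrees, forces in N, time in s.
With the tool pointing down it reaches from about 0.425 to 0.875 m from the base axis. Payload 4.7 kg.
Tool frame: the origin (TCP) lies between the finger pads; the fingertips stand 22 mm ahead of it and the grasp point (between the pads) lies 3 mm ahead of it; z points along the fingers, y is the line along which they close (so a half turn about z gives the same grasp; the last joint's range is limited). The gripper opens to 87 mm and grips with 3 to 60 N. Pads are 19 mm wide; open, the fingers measure 117 mm over their backs; the gripper's body (75 mm by 190 mm) begins 51 mm behind the grasp point.
Start: joints at [-66.687, 18.392, -4.016, 83.108, 1.295, 78.541, -3.26], TCP at [0.249, 0.601, 0.245] pointing down, gripper open.
Joint ranges: [-163.93, 163.93], [-17.29, 119.83], [-79.2, 71.16], [3.27, 140.29], [-89.18, 269.18], [5.43, 117.66], [-154.24, 154.24]. Speed limits (degrees/s): [147.25, 147.25, 180, 180, 180, 180, 180].

INTERFACE

Orientations are given as [roll, pitch, yaw] about the fixed x, y, z axes, in that order (R = Rz(yaw) Ry(pitch) Rx(roll)).
In Python, from cell import env gives the robot as it stands.
- The arm moves only by the tool drive_tool, never from a script. Its argument "moves" is a list of rows, each a list of 3 entries, a list of its own where there are three numbers: the shift along the tool's x, y, z in mm, then the turn, a rotation vector about the tool's x, y, z in rad, then the closure, from 0 (fully open) to 1 (shut). In form: [[[x, y, z], [wx, wy, wz], jaw], ...]. A call has 1 to 12 rows; each row shifts and turns the commanded pose from where the row before left it, along the tool's axes as they then stand; what a row does not reach is not made up. A row lasts 1/12 s, in which the tool goes at most 41.7 mm and 7.16 degrees, less where a joint would pass 70% of its speed; a pose out of reach is approached as far as the arm can. A call with a gripper value outside its range is refused whole. The fingers move at their own pace and stop on an object; "newtons" is the grip in N (left out, the last holds). Time passes only in rows, so rows that do not move let the fingers close. It gives the time, the measured TCP pose, the force, the opening and the grip force at its end, in the units of the state.
- env.get_obs(): the state, without advancing time (a new reading comes with each control period).
- env.read_camera(name): name is "scene" or "top" or "wrist"; returns (picture, depth): 384x512x3 uint8, blue, green, red; 384x512 float32, m along the optical axis (not along the pixel's ray), 0 where there is no reading.
- env.get_calibration(name): a dict with "fx", "fy", "cx", "cy" (pixels), "T" (4x4, takes a point from camera to world coordinates). Camera axes: x right, y down, z forward; pixel columns grow to the right and rows downward; lengths in m; the calibration is good to about 2 mm. A picture is of the moment at which its call begins: read the wrist's pose just before it. get_calibration takes no time and is no camera call; for the wrist camera it gives the pose at the moment of the call.
- env.sign_off(): hands the job in; it is judged then, once.
The state is a dict: "time_s": time; "qpos": joint angles; "joint_velocities": joint speeds; "effort": joint torques, N m; "tool_pos": TCP position; "tool_rot": TCP orientation; "force": force on the tool from outside, world axes, zero at the start; "wrist_torque": the same for the moment, N m; "grip_width": finger opening in m; "grasp_force": force on a finger pad.
Only numpy, scipy, OpenCV 4.12 (cv2) and the standard library are available. Lean on these libraries where they do the work, as an engineer would, in place of code of your own. Each camera call takes 0.05 s, during which the arm holds its last target. There are 200 camera calls.

## Working session

There is one attempt and no reset: what is moved stays moved. The work goes in short steps, Python scripts to look and compute and a tool call to move; the robot and the scene stay as the last step left them, time stands still between calls to the robot, and variables do not carry over. Pictures are saved under pics/ and viewed, at most 10 in all, crops included, and the job is handed in when it is done.

Besides the shell and the picture viewer there is one more tool, called after ">>>" as a command line: name --argument value ..., lists and objects as JSON in quotes. drive_tool: Moves the arm, as the interface text tells. Its arguments: {"type":"object","properties":{"moves":{"type":"array"},"newtons":{"type":"number"}},"required":["moves"]}

```bash
mkdir -p pics; python3 - <<'E'
from cell import env
import cv2,numpy as np
o=env.get_obs();print(o)
for n in("top","scene"):
    p,d=env.read_camera(n);c=env.get_calibration(n);cv2.imwrite(f"pics/{n}0.png",p);np.savez(f"{n}0.npz",p=p,d=d,**c)
    print(n,c)
    T=np.array(c["T"]);v,u=np.mgrid[:384,:512]
    P=np.stack([(u-c["cx"])/c["fx"]*d,(v-c["cy"])/c["fy"]*d,d],-1)@T[:3,:3].T+T[:3,3]
    m=((P[...,2]>.153)&(P[...,2]<.169)&(d>0)).astype(np.uint8)
    k,l,s,ce=cv2.connectedComponentsWithStats(m)
    for i in range(1,k):
        if s[i,4]>20: q=P[l==i];print(s[i],q.mean(0),q.min(0),q.max(0),p[l==i].mean(0))
E
```

```text
{'time_s': 0.0, 'qpos': array([-66.68642288,  18.43881816,  -4.0136644 ,  83.1767492 ,
         1.29423007,  78.54012092,  -3.26125956]), 'joint_velocities': array([ 0.0803389 , -0.05205656,  0.08167596,  0.02675472,  0.12397922,
       -0.02741159, -0.07998615]), 'effort': array([-9.13314925e-04, -4.91292214e+01, -4.04394558e-01, -3.12534678e+01,
       -6.40554121e-02,  4.36018920e-02,  1.47857481e-04]), 'tool_pos': array([0.24866371, 0.59998919, 0.24344777]), 'tool_rot': array([-1.79889506e+02,  5.66533096e-03,  1.57493034e+02]), 'force': array([-0.48437077,  0.12825895, -1.20204927]), 'wrist_torque': array([-0.0624057 , -0.02742947,  0.05976246]), 'grasp_force': 0.0, 'grip_width': 0.08710438553611943}
top {'fx': 463.81874105835925, 'fy': 463.81874105835925, 'cx': 254.5207918715235, 'cy': 189.28958085650768, 'T': array([[-0.01362545, -0.9966526 ,  0.08060984,  0.44043781],
       [-0.99978596,  0.01232427, -0.0166174 ,  0.02998628],
       [ 0.01556832, -0.080819  , -0.9966072 ,  1.27691451],
       [ 0.        ,  0.        ,  0.        ,  1.        ]])}
[289 161  21  20 309] [ 0.
[... 841 characters left out ...]
09871245]
[ 0  3 10  6 41] [-0.62730674 -0.60280499  0.15936272] [-0.64879949 -0.61857864  0.15368437] [-0.6142101  -0.58867887  0.16726932] [29.2195122  29.48780488 31.87804878]
[173  62  40  15 166] [ 0.05437483 -0.01121799  0.16103263] [ 0.0267902  -0.0701518   0.15301994] [0.07599708 0.05741956 0.1689933 ] [35.10240964 48.38554217 50.07831325]
[  4 110  12   5  41] [ 0.07994463 -0.53968795  0.16142511] [ 0.0701442  -0.55221299  0.15307816] [ 0.08631869 -0.528611    0.16895447] [45.87804878 46.31707317 45.70731707]
[201 198  22  20 334] [ 0.57975982 -0.09672776  0.1607682 ] [ 0.5526451  -0.12055494  0.15302117] [ 0.60100093 -0.0717291   0.16470128] [114.06886228 119.70658683 128.59281437]
```

View pics/top0.png

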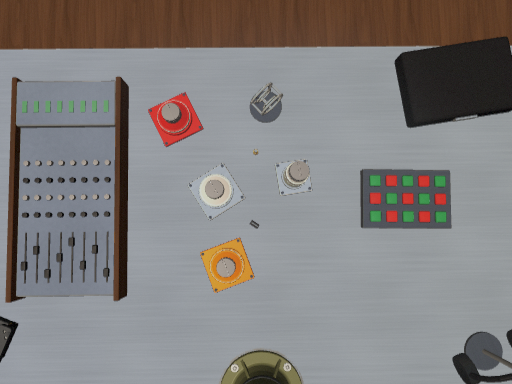

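View pics/scene0.png

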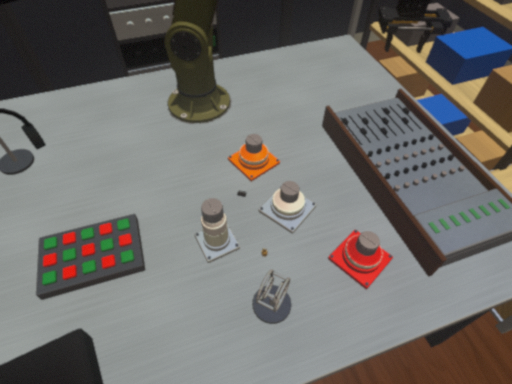

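Top view: the bottle's cap is at about (299,172), the white tub at (215,189), and the red and orange look-alikes at (175,118) and (227,266). Both views put the bottle cap near (0.576, -0.097), with its top at 0.161. I'll set out above it.

>>> drive_tool --moves '[[[-26, -24, 0], [0, 0, 0], 0], [[-26, -24, 0], [0, 0, 0], 0], [[-26, -24, 0], [0, 0, 0], 0], [[-26, -24, 0], [0, 0, 0], 0], [[-26, -24, 0], [0, 0, 0], 0], [[-26, -24, 0], [0, 0, 0], 0], [[-26, -24, 0], [0, 0, 0], 0], [[-26, -24, 0], [0, 0, 0], 0], [[-26, -24, 0], [0, 0, 0], 0], [[-26, -24, 0], [0, 0, 0], 0], [[-26, -24, 0], [0, 0, 0], 0]]' --newtons 60

```text
time_s: 1.02
tool_pos: [0.4122, 0.2453, 0.2443]
tool_rot: [-180.0, -0.0, 157.5]
force: [0.6, -0.2, 0.4]
grip_width: 0.0875
grasp_force: 0.0
```

>>> drive_tool --moves '[[[-26, -24, 0], [0, 0, 0], 0], [[-26, -24, 0], [0, 0, 0], 0], [[-26, -24, 0], [0, 0, 0], 0], [[-26, -24, 0], [0, 0, 0], 0], [[-26, -24, 0], [0, 0, 0], 0], [[-26, -24, 0], [0, 0, 0], 0], [[-26, -24, 0], [0, 0, 0], 0], [[-26, -24, 0], [0, 0, 0], 0], [[-26, -24, 0], [0, 0, 0], 0], [[-26, -23, 0], [0, 0, 0], 0]]'

```text
time_s: 1.85
tool_pos: [0.5608, -0.0749, 0.2444]
tool_rot: [180.0, -0.0, 157.5]
force: [0.4, 0.8, -0.8]
grip_width: 0.0868
grasp_force: 0.0
```

>>> drive_tool --moves '[[[0, 0, 0], [0, 0, 0.12], 0], [[0, 0, 0], [0, 0, 0.12], 0], [[0, 0, 0], [0, 0, 0.12], 0], [[0, 0, 0], [0, 0, 0.12], 0], [[0, 0, 0], [0, 0, 0.12], 0], [[0, 0, 0], [0, 0, 0.12], 0], [[0, 0, 0], [0, 0, 0.12], 0], [[0, 0, 0], [0, 0, 0.12], 0], [[0, 0, 0], [0, 0, 0.12], 0], [[0, 0, 0], [0, 0, 0.12], 0], [[0, 0, 0], [0, 0, 0.12], 0], [[0, 0, 0], [0, 0, 0.12], 0]]'

```text
time_s: 2.85
tool_pos: [0.5604, -0.0731, 0.2441]
tool_rot: [-180.0, 0.0, 74.7]
force: [0.3, -0.1, 0.6]
grip_width: 0.087
grasp_force: 0.0
```

>>> drive_tool --moves '[[[0, 0, 0], [0, 0, 0.12], 0], [[0, 0, 0], [0, 0, 0.12], 0], [[0, 0, 0], [0, 0, 0], 0], [[0, 0, 0], [0, 0, 0], 0]]'

```text
time_s: 3.18
tool_pos: [0.5605, -0.0731, 0.2442]
tool_rot: [-180.0, 0.0, 61.4]
force: [-0.8, -1.1, 1.1]
grip_width: 0.0872
grasp_force: 0.0
```

```bash
python3 - <<'E'
from cell import env
import cv2,numpy as np
from scipy.spatial.transform import Rotation as R
o=env.get_obs();c=env.get_calibration("wrist");p,d=env.read_camera("wrist");cv2.imwrite("pics/w1.png",p)
T=np.array(c["T"]);v,u=np.mgrid[:384,:512]
P=np.stack([(u-c["cx"])/c["fx"]*d,(v-c["cy"])/c["fy"]*d,d],-1)@T[:3,:3].T+T[:3,3]
m=((P[...,2]>.155)&(P[...,2]<.167)&(d>0)).astype(np.uint8)
k,l,s,ce=cv2.connectedComponentsWithStats(m)
for i in range(1,k):
    if s[i,4]>200:
        q=P[l==i];mn,mx=q.min(0),q.max(0);c0=(mn+mx)/2;(cx,cy),r=cv2.minEnclosingCircle(q[:,:2].astype(np.float32))
        print(s[i],q.mean(0),c0,mx-mn,(cx,cy,r),"tool mm",R.from_euler("xyz",o["tool_rot"],degrees=True).inv().apply(np.r_[cx,cy,.151]-o["tool_pos"])*1000)
print(o["qpos"],o["tool_pos"])
E
```

```text
[ 256  192   59   57 2548] [ 0.5769857  -0.09438025  0.16001424] [ 0.57643514 -0.09568212  0.15909512] [0.04753368 0.04733147 0.00814316] (0.5767132043838501, -0.09532129019498825, 0.02433350495994091) tool mm [-11.73486708  24.96672645  93.20287569]
[-31.58361611   9.17350733  40.6662519   96.79166646  -6.13202309
  76.33900079 -18.38914177] [ 0.56045967 -0.07307784  0.24421412]
```

View pics/w1.png

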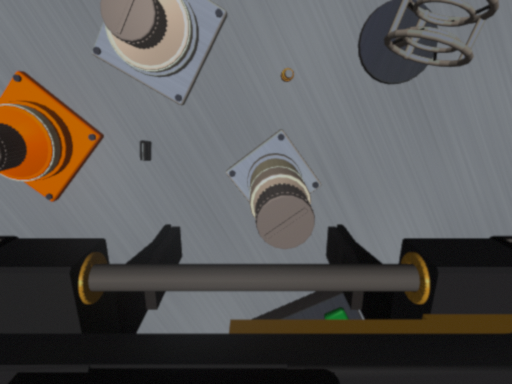

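The wrist view shows the bottle cap at (285,220), between and ahead of the fingers. The tub is at the upper left (130,10), well clear. The measured axis of (0.5765, -0.0955) agrees with the first two views, so I'll descend and grip.

>>> drive_tool --moves '[[[-6, 12.5, 0], [0, 0, 0], 0], [[-6, 12.5, 0], [0, 0, 0], 0], [[0, 0, 15], [0, 0, 0], 0], [[0, 0, 20], [0, 0, 0], 0], [[0, 0, 20], [0, 0, 0], 0], [[0, 0, 15], [0, 0, 0], 0], [[0, 0, 10], [0, 0, 0], 0], [[0, 0, 10], [0, 0, 0], 0], [[0, 0, 0], [0, 0, 0], 0], [[0, 0, 0], [0, 0, 0], 0]]'

```text
time_s: 4.07
tool_pos: [0.5769, -0.0958, 0.1546]
tool_rot: [-180.0, 0.0, 61.3]
force: [-0.2, 0.1, -0.2]
grip_width: 0.0869
grasp_force: 0.0
```

>>> drive_tool --moves '[[[0, 0, 0], [0, 0, 0], 0.3], [[0, 0, 0], [0, 0, 0], 0.6], [[0, 0, 0], [0, 0, 0], 0.8], [[0, 0, 0], [0, 0, 0], 1], [[0, 0, 0], [0, 0, 0], 1], [[0, 0, 0], [0, 0, 0], 1], [[0, 0, 0], [0, 0, 0], 1], [[0, 0, 0], [0, 0, 0], 1]]' --newtons 60

```text
time_s: 4.73
tool_pos: [0.5773, -0.0959, 0.1547]
tool_rot: [179.9, -0.0, 61.2]
force: [0.4, -0.9, -0.5]
grip_width: 0.0468
grasp_force: 60.0
```

Gripped at about 47 mm. Now I'll press down.

>>> drive_tool --moves '[[[0, 0, 2], [0, 0, 0], 1], [[0, 0, 2], [0, 0, 0], 1], [[0, 0, 2], [0, 0, 0], 1], [[0, 0, 1.5], [0, 0, 0], 1], [[0, 0, 0], [0, 0, 0], 1], [[0, 0, 0], [0, 0, 0], 1]]'

```text
time_s: 5.23
tool_pos: [0.5773, -0.0959, 0.1488]
tool_rot: [180.0, -0.1, 61.2]
force: [-3.1, 1.2, 10.4]
grip_width: 0.0469
grasp_force: 60.0
```

>>> drive_tool --moves '[[[0, 0, 1.5], [0, 0, 0], 1], [[0, 0, 1.5], [0, 0, 0], 1], [[0, 0, 0], [0, 0, 0], 1], [[0, 0, 0], [0, 0, 0], 1]]'

```text
time_s: 5.57
tool_pos: [0.5773, -0.0959, 0.1466]
tool_rot: [180.0, -0.1, 61.2]
force: [-3.9, 0.8, 14.0]
grip_width: 0.047
grasp_force: 60.0
```

Fully down: 8 mm at 14 N. Now I'll turn anticlockwise, which is negative about tool z.

>>> drive_tool --moves '[[[0, 0, 0], [0, 0, -0.08], 1], [[0, 0, 0], [0, 0, -0.08], 1], [[0, 0, 0], [0, 0, -0.08], 1], [[0, 0, 0], [0, 0, -0.08], 1], [[0, 0, 0], [0, 0, -0.08], 1], [[0, 0, 0], [0, 0, 0], 1]]'

```text
time_s: 6.07
tool_pos: [0.5768, -0.0958, 0.1465]
tool_rot: [-180.0, -0.1, 84.3]
force: [-6.3, 1.4, 14.2]
grip_width: 0.0474
grasp_force: 60.0
```

```bash
python3 - <<'E'
from cell import env
o=env.get_obs();print(o["qpos"],o["wrist_torque"],o["force"])
E
```

```text
[-24.32787491  16.36623339  36.68328266 100.89374346 -10.69556924
  66.2375144    9.92454475] [0.15219135 1.51614622 0.03182088] [-6.30221045  1.37026428 14.23725925]
```

>>> drive_tool --moves '[[[0, 0, 0], [0, 0, -0.08], 1], [[0, 0, 0], [0, 0, -0.08], 1], [[0, 0, 0], [0, 0, -0.08], 1], [[0, 0, 0], [0, 0, -0.08], 1], [[0, 0, 0], [0, 0, -0.08], 1], [[0, 0, 0], [0, 0, -0.08], 1], [[0, 0, 0], [0, 0, -0.08], 1], [[0, 0, 0], [0, 0, -0.08], 1], [[0, 0, 0], [0, 0, -0.08], 1], [[0, 0, 0], [0, 0, -0.08], 1], [[0, 0, 0], [0, 0, -0.08], 1], [[0, 0, 0], [0, 0, 0], 1]]'

```text
time_s: 7.07
tool_pos: [0.5757, -0.0962, 0.1465]
tool_rot: [-180.0, -0.1, 134.7]
force: [-9.5, 0.6, 16.4]
grip_width: 0.0468
grasp_force: 60.0
```

```bash
python3 - <<'E'
from cell import env
o=env.get_obs();print(o["qpos"],o["wrist_torque"],o["force"])
E
```

```text
[-18.22310553  15.38143237  29.32395835 100.73179593  -8.21425538
  66.13269643  58.31900749] [0.07133459 2.06213202 0.00409628] [-9.47397964  0.6368845  16.4443311 ]
```

>>> drive_tool --moves '[[[0, 0, 0], [0, 0, -0.05], 1], [[0, 0, 0], [0, 0, -0.05], 1], [[0, 0, 0], [0, 0, -0.04], 1], [[0, 0, 0], [0, 0, 0], 1], [[0, 0, 0], [0, 0, 0], 1]]'

```text
time_s: 7.48
tool_pos: [0.5762, -0.0967, 0.1464]
tool_rot: [179.9, -0.1, 142.3]
force: [-7.7, 0.8, 15.2]
grip_width: 0.0472
grasp_force: 60.0
```

```bash
python3 - <<'E'
from cell import env
o=env.get_obs();print(o["qpos"],o["wrist_torque"],o["force"])
E
```

```text
[-17.29525276  15.28994953  28.30757349 100.70516941  -7.97156716
  66.0178344   65.69897569] [ 0.13810293  1.52979244 -1.44124089] [-7.69874986  0.82165448 15.19673393]
```

The moment has jumped to 1.4 N m, so the cap is at its stop. Letting go, then rising.

>>> drive_tool --moves '[[[0, 0, 0], [0, 0, 0], 0], [[0, 0, 0], [0, 0, 0], 0], [[0, 0, 0], [0, 0, 0], 0], [[0, 0, 0], [0, 0, 0], 0], [[0, 0, 0], [0, 0, 0], 0], [[0, 0, 0], [0, 0, 0], 0], [[0, 0, 0], [0, 0, 0], 0]]'

```text
time_s: 8.07
tool_pos: [0.5768, -0.0956, 0.1438]
tool_rot: [-180.0, -0.0, 142.6]
force: [0.4, 0.4, -0.5]
grip_width: 0.0836
grasp_force: 0.0
```

>>> drive_tool --moves '[[[0, 0, -10], [0, 0, 0], 0], [[0, 0, -20], [0, 0, 0], 0], [[0, 0, -25], [0, 0, 0], 0], [[0, 0, -25], [0, 0, 0], 0], [[0, 0, -20], [0, 0, 0], 0], [[20, 0, 0], [0, 0, 0], 0], [[20, 0, 0], [0, 0, 0], 0], [[0, 0, 0], [0, 0, 0], 0], [[0, 0, 0], [0, 0, 0], 0]]'

```text
time_s: 8.82
tool_pos: [0.545, -0.0708, 0.245]
tool_rot: [179.9, 0.0, 142.7]
force: [0.6, -0.2, -0.6]
grip_width: 0.0868
grasp_force: 0.0
```

```bash
python3 - <<'E'
from cell import env
import cv2,numpy as np
for n in("top","scene","wrist"):
    c=env.get_calibration(n);p,d=env.read_camera(n);cv2.imwrite(f"pics/{n}2.png",p)
    T=np.array(c["T"]);v,u=np.mgrid[:384,:512]
    P=np.stack([(u-c["cx"])/c["fx"]*d,(v-c["cy"])/c["fy"]*d,d],-1)@T[:3,:3].T+T[:3,3]
    m=(np.hypot(P[...,0]-.5765,P[...,1]+.096)<.018)&(d>0)&(P[...,2]<.175)&(P[...,2]>.14)
    if m.any(): print(n,m.sum(),np.median(P[m][:,2]))
print(env.get_obs()["time_s"])
E
```

```text
scene 165 0.16147779149544583
wrist 1136 0.16029179577418223
8.9667
```

View pics/wrist2.png

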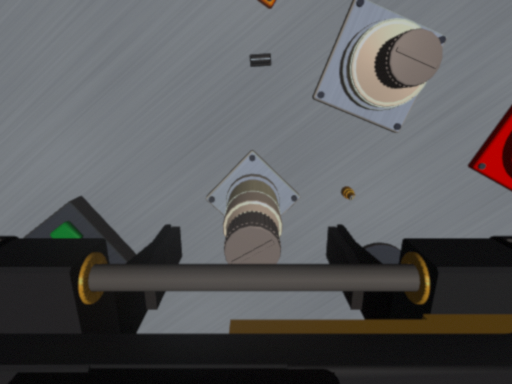

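The wrist view shows the cap at (252,245). Its top is back at 0.160–0.161 m, so it has sprung up. The cap's mark kept its direction in the picture while the camera turned 81°, so the cap turned along with the gripper. The tub at (413,57) is untouched, and the gripper is clear of everything.

```bash
python3 -c "
from cell import env
print(env.sign_off())"
```

```text
the job is handed in; nothing more can be done
None
```

The tall bottle is open: its cap was pressed fully down, turned anticlockwise to its stop and let go, and it sprang back up. The tub was never touched, and the job was handed in at about 9 s of the 32 s allowed.

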